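Tidy the glue bench and leave the case propped open to air

ROBOT

A 6-joint arm with a two-finger parallel gripper is mounted at the origin on the work surface. World frame = base frame: x ahead of the robot, y to its left, z up, the work surface at z = 0. Lengths are in m, angles in rad, forces in N, time in s.
With the tool pointing down it reaches from about 0.275 to 0.825 m from the base axis. Payload 4.9 kg.
Tool frame: the origin (TCP) lies midway between the tips of the shut fingers; the grasp point (between the pads) lies 19 mm behind it (grip_point_offset is the distance from the TCP to the grasp point, in m); z points along the fingers, y is the line along which they close (so a half turn about z gives the same grasp; the last joint's range is limited). The gripper opens to 85 mm and grips with 20 to 120 N. Pads are 22 mm wide; open, the fingers measure 114 mm over their backs; the gripper's body (76 mm by 85 mm) begins 54 mm behind the grasp point. The pads swing forward as they close: fully open they stand 13 mm farther back than shut.
Start: joints at [1.071, 0.326, -0.193, 1.052, 0, 1.437], TCP at [0.197, 0.514, 0.231] pointing down, gripper open.
Joint ranges: [-2.65, 2.65], [-0.97, 1.79], [-1.3, 1.35], [-1.93, 2.1], [-1.47, 1.37], [-3.14, 3.14]. Speed limits (rad/s): [2.57, 2.57, 3.14, 3.14, 3.14, 3.14].

INTERFACE

Orientations are given as a rotation vector (axis times angle).
In Python, from cell import * gives the robot as it stands. Calls block until the motion is done:
- movep(position, orientation): joint-space move of the TCP to a pose.
- move_l(position, velocity=0.15, rot=None, until_force=None): straight line of the TCP; rot=None keeps the orientation; velocity is the mean speed in m/s. With until_force (N) it stops when the force on the tool has changed by that much, and returns True; else False.
- set_joints(angles): joint-space move.
- let_go() and grab(newtons=None): open the fingers fully, or close them until they stop; newtons is the grip in N (None keeps the last).
- sleep(seconds).
- ik(position, orientation): joint angles nearest the present ones, or None.
- get_state(): the state.
- grab_frame(name): name is "side" or "top"; returns a dict with "img" (480x640x3 uint8, red, green, blue), "fx", "fy", "cx", "cy" (pixels), "k1" (the pictures are not rectified: a ray, as slopes to the right and down, at radius r is drawn at 1 + k1 r^2 times it, then the intrinsics apply), "cam_to_world" (4x4, takes a point from camera to world coordinates). Camera axes: x right, y down, z forward; pixel columns grow to the right and rows downward; lengths in m; the calibration is good to about 2 mm. A picture is of the moment at which its call begins. There is no depth.
A pose or a line that the arm cannot do raises MotionError and nothing moves.
- sign_off(): hands the job in, once; it reports no verdict.
Trained networks look in the newest picture that a camera, given by its name, has taken for a name from the list of things; names that differ only in an ending like _2 or _b are one class to them, and where a whole thing is asked for, a point or a joint stands for the part that bears it (a point fixed in the world has none). Each returns a list of dicts, best first, with "score" (0 to 1); they miss things now and then, are a little off and sometimes report something else, mostly with a low value. They report only what shows in the picture. A call takes as long as a camera call. They do not tell look-alikes from the thing itself.
- spot_in(camera, name): "centre" ([column, row] in pixels, amid what is visible of it).
- silhouettes(camera, name): "mask" (480x640 bool, what is visible of it) and "centre" ([column, row] in pixels, amid what is visible of it).
- tip_of(camera, name): "centre" ([column, row] in pixels: a listed point, or the origin of a listed thing).
The state is a dict: "clock": time; "q": joint angles; "joint_velocities": joint speeds; "tau": joint torques, N m; "position": TCP position; "eef_rot": TCP orientation; "contact_force": force on the tool from outside, world axes, zero at the start; "wrist_torque": the same for the moment, N m; "finger_gap": opening from 0.0 (shut) to 1.0 (fully open).
Only numpy, scipy, OpenCV 4.12 (cv2) and the standard library are available. Lean on these libraries where they do the work, as an engineer would, in place of code of your own. Each camera call takes 0.05 s, during which the arm holds its last target. There are 200 camera calls.

TASK

Tidy up after the glue-up: open the aluminium case, swing its prop rod up out of the clip and rest the lid on it with the rod's tip at the closed end of the slot under the lid, then nest every loose yellow pot on the one standing in the case so they make a single straight stack. Also take the dark glued panel out of its slotted block and lean it, same way up, square and centred, on the drying rack, its foot on the base board close behind the lip and its upper part resting against the steel rail. Leave the lid resting on the rod, and leave the other things on the bench where they stand.

Things in the scene. Friction and masses are not known exactly. Their poses are not given: they have to be found in the camera images.
- chest: Aluminium case fixed to the bench, 190 mm deep (x) by 270 wide (y) by 108 high, walls and floor 6 mm. Origin: centre of its underside. Its x points from the front (handle side) to the back (hinge side), y to the left seen from the front, z up. The base pot stands inside on the right; the prop rod lies in a lane on the left.
- lid (a joint): Lid angle in rad: 0 shut, 1.70 fully open (7 degrees past upright, against its stop, where it stays by itself). It turns about the chest's +y axis at point lid_hinge, weighs about 0.7 kg and falls shut from below about 1.5 if nothing holds it. With the rod's tip at the closed end of the slot it rests at 1.34.
- lid_hinge (a point): Point on the lid's hinge line, at the middle of the case's back rim, 108 mm above the bench (moves with the case; axes of the lid).
- lid_bar (a point): Middle of the lid's red handle: a round sleeve 13 mm thick and 100 mm long along y that spins freely on its bar between two arms, its axis 43 mm in front of the lid's edge, so that fingers that pinch it across (along x) from above need not turn with the lid. It lies 233 mm from the hinge line and 4 mm above the plane of the lid's underside. Lid panel 8 mm thick, 190 mm long.
- lid_slot (a point): Where the centre of the rod's tip sits when it is at the closed end of the black slot under the lid: 85.4 mm from the hinge line, 5 mm off the underside. The slot is a channel along the lid, open towards the hinge and closed (stop block 12 mm high) at its outer end. The tip leans anywhere in the channel while the lid is further open, and slides out to the closed end as the lid is lowered.
- rod (a joint): Prop rod angle in rad: 0 lying in its clip along the case towards the front, 1.571 straight up, more leaning back towards the lid (limit 2.4). It turns about the chest's +y axis at point rod_pivot, is loose, falls back into the clip from below 1.571 and falls against the open lid from above it. With the lid resting on it, 1.95.
- rod_pivot (a point): The rod's pivot, in the left lane of the case 88 mm above the bench, 30 mm behind the case's middle and 85 mm to the left of it.
- rod_tip (a point): Centre of the rod's round tip (radius 5 mm), 110 mm from the pivot. The rod is 10 mm thick.
- rod_grip (a point): Middle of the rod's red cross grip: a round sleeve 13 mm thick and 46 mm long along y, on the side of the rod towards the case's middle, spinning freely on a pin 80 mm from the pivot; its middle is 30 mm to the right of the rod. Pinched across from above (along x) it lets the rod swing without turning the fingers. In the clip it lies 39 mm behind the inside of the front wall, 88 mm above the bench.
- base_pot: Yellow pot fixed on the floor of the case, same shape as the loose ones. Origin: centre of its underside, 6 mm above the bench; z up. Foot of the stack.
- pot1: Loose yellow pot, 66 mm across its collar, 46 mm high, 0.1 kg, weighted foot: tapered body (31 mm across at the foot, 54 mm at 33 mm height) and an outer collar from 33 to 46 mm height, wall 2.5 to 4.5 mm. Origin: centre of its underside, z up. A nested pot's collar rests on the rim below, so each pot stands 13 mm above the one under it, with about 2 mm play sideways. May be absent.
- pot2: Loose yellow pot, 66 mm across its collar, 46 mm high, 0.1 kg, weighted foot: tapered body (31 mm across at the foot, 54 mm at 33 mm height) and an outer collar from 33 to 46 mm height, wall 2.5 to 4.5 mm. Origin: centre of its underside, z up. A nested pot's collar rests on the rim below, so each pot stands 13 mm above the one under it, with about 2 mm play sideways. May be absent.
- pot3: Loose yellow pot, 66 mm across its collar, 46 mm high, 0.1 kg, weighted foot: tapered body (31 mm across at the foot, 54 mm at 33 mm height) and an outer collar from 33 to 46 mm height, wall 2.5 to 4.5 mm. Origin: centre of its underside, z up. A nested pot's collar rests on the rim below, so each pot stands 13 mm above the one under it, with about 2 mm play sideways. May be absent.
- pot4: Loose yellow pot, 66 mm across its collar, 46 mm high, 0.1 kg, weighted foot: tapered body (31 mm across at the foot, 54 mm at 33 mm height) and an outer collar from 33 to 46 mm height, wall 2.5 to 4.5 mm. Origin: centre of its underside, z up. A nested pot's collar rests on the rim below, so each pot stands 13 mm above the one under it, with about 2 mm play sideways. May be absent.
- panel: Dark wooden panel 140 mm high (z), 130 wide (y), 10 thick (x), 0.12 kg; origin: centre of its lower edge face. At first it stands loosely in the slotted block, up to 0.15 rad off upright, its foot 8 mm above the bench.
- panel_top (a point): Middle of the panel's top edge, 140 mm above its origin.
- block: Wooden block fixed to the bench, 70 (x) by 150 (y) by 45 mm high, with a slot along y 14 mm wide, its floor 8 mm above the bench. Origin: centre of its underside.
- rack: Drying rack fixed to the bench. Origin: centre of the underside of its base board, 110 (x) by 160 (y) by 8 mm. x points away from the steel rail side: the rail runs along y at x = -36 mm, 100 mm above the bench, 12 mm thick, 140 long; the red lip runs along y from x = 14 to 22 mm, its top 18 mm above the bench. The panel's foot stands on the board between them; with the foot against the lip and the panel resting on the rail it leans about 20 degrees towards -x.
- glue_bottle: White glue bottle with red cap, 64 mm across, 170 high; bystander. Origin: underside.
- solvent_can: Blue can, 70 mm across, 140 high; bystander. Origin: underside.
- jar: Glass jar with red lid, 68 mm across, 85 high; bystander. Origin: underside.
- spool: Red thread spool, 52 mm across, 48 high; bystander. Origin: underside.
- tape: Roll of brown tape lying flat, 70 mm across, 24 high; bystander. Origin: underside.
- offcut: Pale wood strip 120 by 22 by 22 mm lying along its y; bystander. Origin: underside.
There are look-alikes about, which are no part of the job. Leave any green or purple look-alike of the pot3 alone.

How it is judged:
By the outcome, as a careful person would: the job done as asked, in the order asked, and still so for the second after the job is handed in, with the robot touching nothing.
Of pot1, pot2, pot3, pot4 only 2 to 4 are there at a start; the rules pass over those that are not, and their reading is None.
At some moment in a run one of pot1, pot2, pot3, pot4 may be knocked a few centimetres aside while the robot is not near it.
It also fails if it takes over 210 s, if anything falls off the work surface, if the arm or the gripper's body presses on something with over 40 N, if the wrist force passes 120 N, or if a joint passes its speed limit or range.

## Working session

There is one attempt and no reset: what is moved stays moved. The work goes in short steps, each a Python script; the robot and the scene stay as the last script left them, time stands still between calls to the robot, and variables do not carry over. Pictures are saved under pics/ and viewed, on a budget of 14 in all, crops included, one or two more only if the job needs it, and the job is handed in when it is done.

```bash
ls; mkdir -p pics; python3 - <<'E'
from cell import *
import cv2
for n in("side","top"):
    f=grab_frame(n); cv2.imwrite(f"pics/{n}0.png",f["img"][:,:,::-1])
    print(n,f["fx"],f["fy"],f["cx"],f["cy"],f["k1"],f["cam_to_world"])
s=get_state();print(s["clock"],s["position"],s["eef_rot"],s["finger_gap"])
E
```

```text
pics
side 479.8684883911328 479.8684883911328 321.20175800981553 232.78423247713857 -0.03839094144466572 [[ 0.99903319 -0.01763651  0.04026952  0.45336665]
 [-0.04038628 -0.73005528  0.6821937  -0.85996724]
 [ 0.01736746 -0.68316048 -0.73006173  0.98179321]
 [ 0.          0.          0.          1.        ]]
top 581.9109539099716 581.9109539099716 325.3430391012161 240.90267749358043 -0.08174030372409836 [[-2.51534307e-02 -9.76671881e-01  2.13258861e-01  2.02710274e-01]
 [-9.99667069e-01  2.58009212e-02  2.53110031e-04 -3.07340384e-02]
 [-5.74948053e-03 -2.13181494e-01 -9.76995698e-01  1.43826118e+00]
 [ 0.00000000e+00  0.00000000e+00  0.00000000e+00  1.00000000e+00]]
0.1 [0.19646381 0.51315615 0.23057712] [-5.71310427e-01 -3.08867952e+00  2.31936332e-03] 0.9999202524367675
```

View pics/side0.png

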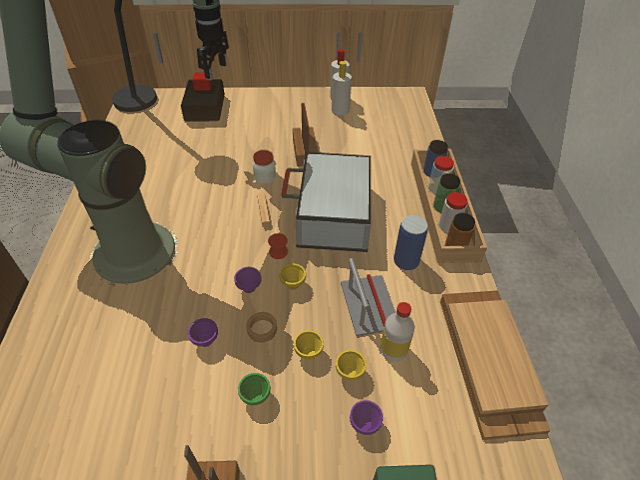

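View pics/top0.png

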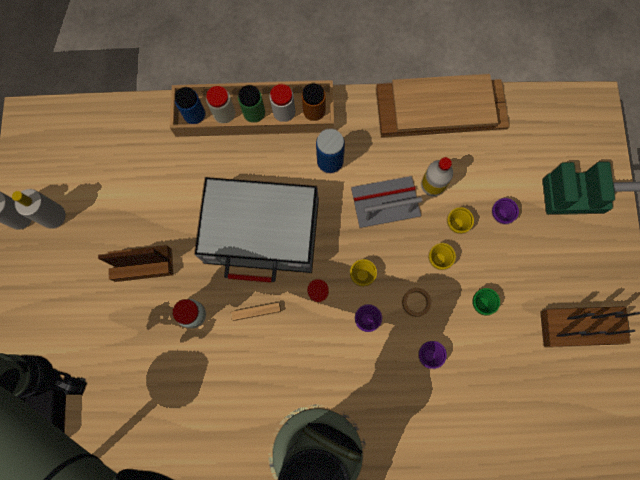

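The pictures show the shut case (top ≈(258,224), side ≈(335,200)), and three yellow pots at top (364,272), (442,256), (461,220). The panel stands in its block at top (137,263), and the rack is at top (386,200). The purple and green pots are look-alikes.

```bash
cat > h.py <<'E'
from cell import *
import numpy as np, cv2, itertools
from scipy.optimize import least_squares
from scipy.spatial.transform import Rotation as R
C={}
def snap(save=None):
    for n in("side","top"):
        C[n]=grab_frame(n)
        if save: cv2.imwrite(f"pics/{n}{save}.png",C[n]["img"][:,:,::-1])
def ray(n,px):
    f=C[n]; d=np.array([(px[0]-f["cx"])/f["fx"],(px[1]-f["cy"])/f["fy"]]); u=d.copy()
    for _ in range(10): u=d/(1+f["k1"]*(u@u))
    T=f["cam_to_world"]; v=T[:3,:3]@np.r_[u,1]; return T[:3,3],v/np.linalg.norm(v)
def proj(n,P):
    f=C[n];T=f["cam_to_world"]; c=(np.atleast_2d(P)-T[:3,3])@T[:3,:3]
    u=c[:,:2]/c[:,2:]; u=u*(1+f["k1"]*(u**2).sum(1,keepdims=True))
    return u*[f["fx"],f["fy"]]+[f["cx"],f["cy"]]
def at_z(n,px,z):
    o,v=ray(n,px); return o+v*(z-o[2])/v[2]
def tri(a,b):
    (o1,v1),(o2,v2)=ray("side",a),ray("top",b)
    s=np.linalg.lstsq(np.c_[v1,-v2],o2-o1,rcond=None)[0]
    p,q=o1+s[0]*v1,o2+s[1]*v2
    return (p+q)/2,np.linalg.norm(p-q)
def pairs(name,fn=tip_of,tol=.015,smin=.3):
    out=[]
    A=[d for d in fn("side",name) if d["score"]>smin];B=[d for d in fn("top",name) if d["score"]>smin]
    for a,b in itertools.product(A,B):
        p,e=tri(a["centre"],b["centre"])
        if e<tol: out.append((p,e,a,b))
    return out
E
python3 - <<'E'
from h import *
np.set_printoptions(precision=4,suppress=True)
snap()
for n in("pot1","panel","panel_top","block","rack","lid_hinge","lid_bar","chest","jar","glue_bottle","solvent_can","offcut"):
    print(n)
    for p,e,a,b in pairs(n): print("  ",p,round(e,4),a["score"],b["score"],np.round(a["centre"],1),np.round(b["centre"],1))
E
```

```text
pot1
   [ 0.3158 -0.1316 -0.0014] 0.0056 0.97 0.57 [249.4 288.9] [368.8 320.7]
   [ 0.3475 -0.4148  0.0032] 0.0092 0.74 0.91 [252.8 396.1] [481.4 301.5]
   [ 0.5979 -0.4089 -0.1998] 0.0112 0.71 0.94 [366.2 424.8] [455.6 226.8]
   [ 0.5733 -0.482  -0.0091] 0.0119 0.71 0.75 [366.2 424.8] [499.9 218. ]
   [ 0.4261 -0.2738  0.1978] 0.0075 0.67 0.77 [291.1 285.7] [438.4 261. ]
   [ 0.4229 -0.1228 -0.0026] 0.0016 0.67 0.65 [291.1 285.7] [363.3 277.1]
   [ 0.5525 -0.3639 -0.0056] 0.0128 0.65 0.94 [351.8 371.7] [455.6 226.8]
   [ 0.537  -0.4361  0.1375] 0.0132 0.65 0.75 [351.8 371.7] [499.9 218. ]
   [ 0.4585 -0.3143 -0.0046] 0.0006 0.58 0.77 [306.4 353.4] [438.4 261. ]
   [ 0.4647 -0.1436 -0.3105] 0.0088 0.58 0.65 [306.4 353.4] [363.3 277.1]
panel
   [ 0.4696  0.4363 -0.0115] 0.0111 0.65 0.7 [306.9 152.5] [143.5 266.7]
panel_top
   [0.4636 0.4313 0.153 ] 0.0061 0.63 0.84 [304.  111.2] [123.1 255.9]
block
   [ 0.4765  0.4423 -0.0199] 0.0009 0.8 0.91 [307.2 153.9] [141.9 262.4]
rack
   [ 0.6197 -0.1881  0.0015] 0.0011 0.79 0.82 [370.5 304.4] [385.7 199.8]
lid_hinge
   [0.6449 0.1176 0.0984] 0.009 0.85 0.68 [372.4 191. ] [262.8 183.8]
lid_bar
chest
   [ 0.554   0.1422 -0.0237] 0.0061 0.92 0.74 [334.6 217.4] [258.1 229.3]
jar
   [0.3437 0.3053 0.0007] 0.0075 0.61 0.85 [264.8 176.3] [191.4 311. ]
glue_bottle
   [ 0.6635 -0.3136 -0.0132] 0.0025 0.71 0.82 [395.4 352.3] [432.3 184.8]
solvent_can
offcut
   [0.3399 0.1385 0.0066] 0.004 0.5 0.65 [261.6 212. ] [258.3 311.5]
```

```bash
python3 - <<'E'
import cv2
im=cv2.imread("pics/top0.png"); 
a=cv2.resize(im[160:300,90:330],(800,467),interpolation=cv2.INTER_CUBIC)
cv2.imwrite("pics/c1.png",a)
im=cv2.imread("pics/side0.png")
a=cv2.resize(im[90:350,250:440],(438,600),interpolation=cv2.INTER_CUBIC); cv2.imwrite("pics/c2.png",a)
E
```

```text
(no output)
```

View pics/c1.png

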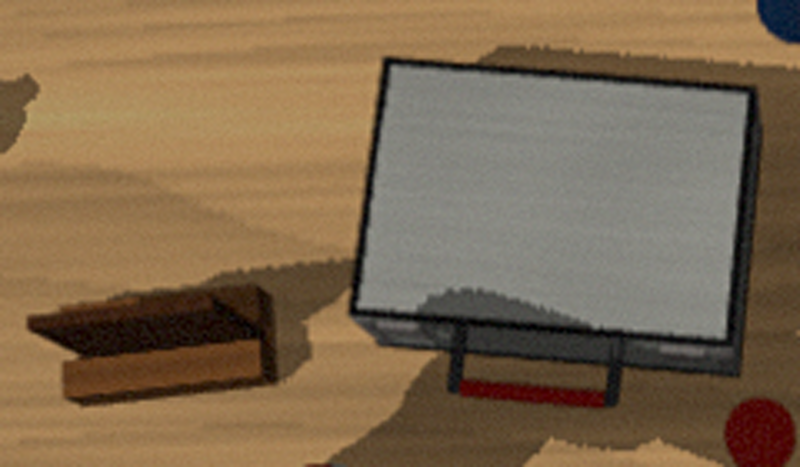

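View pics/c2.png

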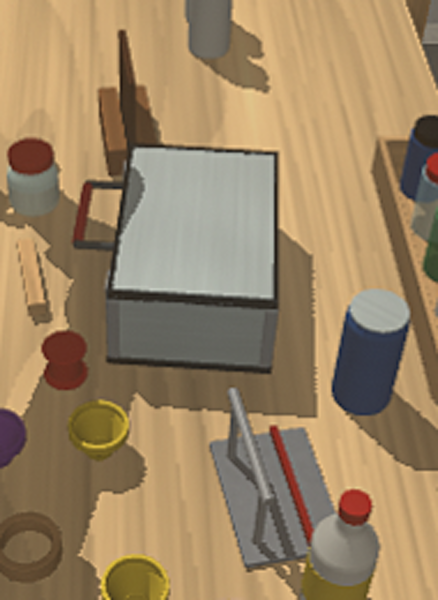

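The top crop gives lid corners at (387,58), (757,88), (733,342), (350,315) and handle ends at (455,388) and (608,400). The side crop shows the lid corners, the rail end at (233,393) and the red lip from (272,428) to (310,535). Next I fit the planar poses of the case, rack and block to these features in both views.

```bash
cat >> h.py <<'E'
def fit(feats,x0):
    """feats: (view, pixel, local xyz); returns x,y,yaw,dz and residuals px"""
    def P(v,l): c,s=np.cos(v[2]),np.sin(v[2]); return np.array([v[0]+c*l[0]-s*l[1],v[1]+s*l[0]+c*l[1],l[2]+v[3]])
    f=lambda v:np.concatenate([proj(n,P(v,l))[0]-px for n,px,l in feats])
    r=least_squares(f,x0,loss="soft_l1"); return r.x,f(r.x).reshape(-1,2)
E
python3 - <<'E'
from h import *
np.set_printoptions(precision=4,suppress=True)
snap()
T=lambda u,v:("top",np.array([90+u*.3,160+v*.3]))
S=lambda u,v:("side",np.array([250+u/2.305,90+v/2.308]))
F=[(*T(387,58),(.095,.135,.116)),(*T(757,88),(.095,-.135,.116)),(*T(733,342),(-.095,-.135,.116)),(*T(350,315),(-.095,.135,.116)),
(*T(455,388),(-.138,.05,.112)),(*T(608,400),(-.138,-.05,.112)),
(*S(278,153),(.095,.135,.116)),(*S(133,147),(-.095,.135,.116)),(*S(112,293),(-.095,-.135,.116)),(*S(276,299),(.095,-.135,.116)),(*S(270,370),(.095,-.135,0)),(*S(107,362),(-.095,-.135,0))]
print("chest",*fit(F,[.55,.14,-.08,0]),sep="\n")
# rack: corners by colour in the top and side pictures
for n,(u0,u1,v0,v1) in dict(top=(340,425,165,235),side=(330,405,250,345)).items():
    im=C[n]["img"][v0:v1,u0:u1].astype(int); red=(im[...,0]>im[...,1]*2)&(im[...,0]>60)
    v,u=np.nonzero(red); pts=np.c_[u+u0,v+v0]; r=cv2.minAreaRect(pts.astype(np.float32)); print(n,len(pts),r,cv2.boxPoints(r))
for n in("top","side"):
  for nm in("rack","panel","block"):
    for d in silhouettes(n,nm)[:1]:
        m=d["mask"].astype(np.uint8); c=max(cv2.findContours(m,0,1)[0],key=cv2.contourArea)
        print(n,nm,d["score"],cv2.approxPolyDP(c,2,True)[:,0].tolist())
im=C["top"]["img"][160:245,335:455,::-1]; a=cv2.resize(im,(800,567),interpolation=2); cv2.imwrite("pics/c3.png",a)
im=C["side"]["img"][95:175,270:330,::-1]; a=cv2.resize(im,(450,600),interpolation=2)
b=cv2.resize(C["top"]["img"][240:290,90:180,::-1],(350,194),interpolation=2)
a=np.hstack([a,np.vstack([b,np.zeros((406,350,3),np.uint8)])]);cv2.imwrite("pics/c4.png",a)
E
```

```text
chest
[ 0.5477  0.1305 -0.1081 -0.0014]
[[-1.1456 -0.6145]
 [-0.0882 -1.1012]
 [ 0.038   1.1181]
 [-0.4384 -0.2235]
 [ 2.2328 -0.6291]
 [-0.7595 -0.6569]
 [-0.4903 -0.3559]
 [-2.3214 -1.3904]
 [-2.7754  0.1815]
 [ 0.6382  2.0903]
 [-0.6988  1.2501]
 [ 0.2979  0.3615]]
top 203 ((384.0, 193.5), (3.309380531311035, 61.35770797729492), 79.69515228271484) [[353.52  197.36 ]
 [413.888 186.384]
 [414.48  189.64 ]
 [354.112 200.616]]
side 268 ((387.5500183105469, 295.1500244140625), (51.22890090942383, 26.87936019897461), 71.56504821777344) [[366.7 275.1]
 [392.2 266.6]
 [408.4 315.2]
 [382.9 323.7]]
top rack 0.77 [[412, 179], [403, 177], [368, 185], [353, 185], [351, 189], [359, 224], [379, 224], [419, 215], [420, 199], [415, 194]]
top panel 0.64 [[168, 260], [153, 247], [98, 255], [99, 259], [114, 266]]
top block 0.81 [[171, 249], [166, 245], [152, 246], [167, 256], [169, 261], [109, 268], [108, 278], [121, 281], [171, 275]]
side rack 0.89 [[350, 259], [350, 277], [341, 284], [355, 333], [361, 335], [380, 331], [385, 318], [394, 312], [383, 276], [368, 275], [361, 278], [353, 260]]
side panel 0.57 [[303, 104], [302, 127], [304, 148], [307, 151], [307, 119]]
side block 0.95 [[297, 127], [293, 129], [297, 164], [302, 165], [305, 153], [300, 129]]
```

View pics/c3.png

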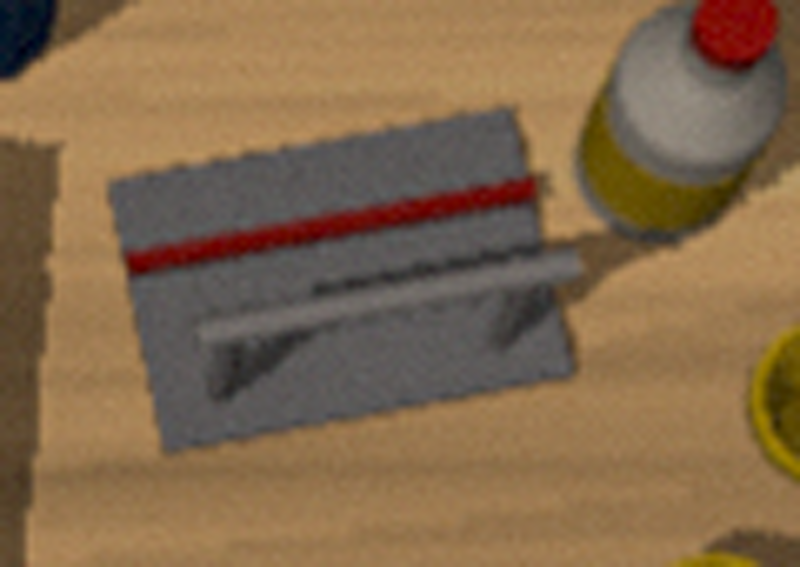

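View pics/c4.png

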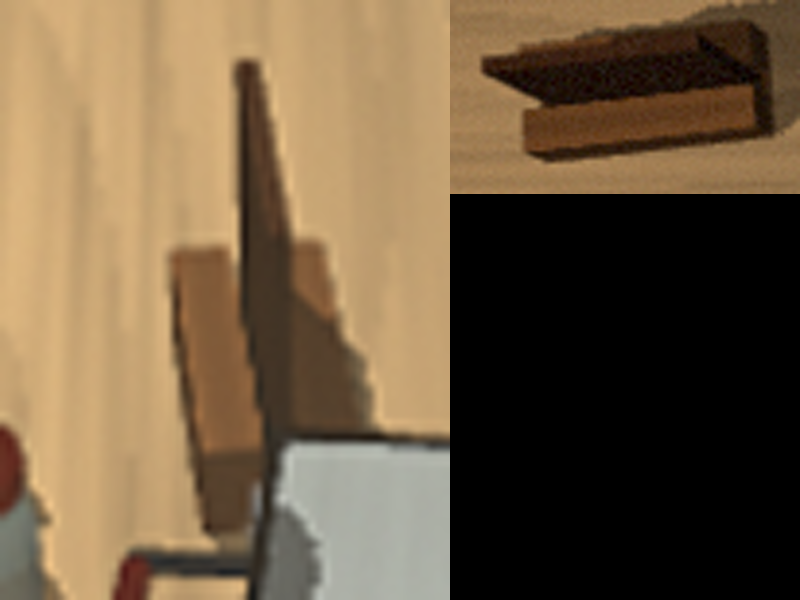

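The rack's board corners, lip and rail ends are clear at (110,183), (515,108), (575,375), (165,452), with the rail from (200,332) to (582,262). The panel's top edge runs from side (249,63) to (273,240), and its block shows in both views. I'll fit both and check the panel against them.

```bash
python3 - <<'E'
from h import *
np.set_printoptions(precision=4,suppress=True)
snap()
T=lambda u,v:("top",np.array([335+u*.15,160+v*.15]))
S=lambda u,v:("side",np.array([250+u/2.305,90+v/2.308]))
F=[(*T(110,183),(.055,.08,.008)),(*T(515,108),(.055,-.08,.008)),(*T(575,375),(-.055,-.08,.008)),(*T(165,452),(-.055,.08,.008)),
(*T(130,263),(.018,.08,.018)),(*T(537,190),(.018,-.08,.018)),(*T(200,332),(-.036,.07,.1)),(*T(582,262),(-.036,-.07,.1)),
(*S(210,440),(-.055,.08,.008)),(*S(300,430),(.055,.08,.008)),(*S(245,567),(-.055,-.08,.008)),(*S(233,392),(-.036,.07,.1)),(*S(268,497),(-.036,-.07,.1))]
print("rack",*fit(F,[.62,-.19,.15,0]),sep="\n")
T=lambda u,v:("top",np.array([90+(u-450)/3.889,240+v/3.88]))
S=lambda u,v:("side",np.array([270+u/7.5,95+v/7.5]))
F=[(*T(525,150),(-.035,.075,.045)),(*T(753,124),(-.035,-.075,.045)),(*T(753,20),(.035,-.075,.045)),
(*S(172,250),(-.035,.075,.045)),(*S(203,452),(-.035,-.075,.045)),(*S(323,240),(.035,.075,.045))]
print("block",*fit(F,[.47,.44,.1,0]),sep="\n")
print(tri(S(249,63)[1],T(482,58)[1]),tri(S(273,240)[1],T(697,35)[1]))
# check of the handle in the side view
print(proj("side",[[.5477-.138*np.cos(.108)+s*.05*np.sin(.108),.1305+.138*np.sin(.108)+s*.05*np.cos(.108),.112] for s in(1,-1)]),250+np.array([88,78])/2.305,90+np.array([183,245])/2.308)
E
```

```text
rack
[ 0.615  -0.189   0.1635 -0.0017]
[[-0.0585 -0.7685]
 [-0.2148 -0.6201]
 [ 0.2878 -0.2755]
 [ 0.2672 -0.3108]
 [-0.034  -0.299 ]
 [ 0.2203 -0.6542]
 [-0.4523  0.2263]
 [-0.6329  0.1284]
 [-1.2958  0.7677]
 [ 1.1084 -1.3771]
 [-0.8113 -0.374 ]
 [-0.8548  0.2786]
 [-0.6568  2.6997]]
block
[ 0.4686  0.4323  0.0781 -0.0042]
[[-0.5719 -0.4133]
 [ 0.8613  0.1917]
 [-0.4492 -0.8194]
 [-0.4402 -0.0479]
 [-0.9124  0.3922]
 [ 0.0465  0.1569]]
(array([0.4654, 0.4923, 0.1441]), np.float64(0.001169539028509448)) (array([0.4746, 0.3633, 0.143 ]), np.float64(0.0042617207409402025))
[[287.4882 170.6466]
 [283.1642 194.4854]] [288.1779 283.8395] [169.2894 196.1525]
```

The fits agree to about 1 px: case (0.548, 0.1305, yaw −0.108), rack (0.615, −0.189, yaw 0.163), block (0.4686, 0.4323, yaw 0.078). The panel's top stands at about z 0.144, and the handle reprojects to within 2 px. Next is the lid: I come down with the fingers offset forward to clear the lid edge, close, then move back to centre.

```bash
cat >> h.py <<'E'
CH=np.array([.5477,.1305,-.1081]); RK=np.array([.615,-.189,.1635]); BL=np.array([.4686,.4323,.0781])
def W(fr,l):
    c,s=np.cos(fr[2]),np.sin(fr[2]); return np.array([fr[0]+c*l[0]-s*l[1],fr[1]+s*l[0]+c*l[1],l[2]])
def rotv(yaw,tilt=0):
    """tool down, closing line along heading yaw (half turn chosen for joint 6); tilt about the horizontal normal"""
    y=np.array([np.cos(yaw),np.sin(yaw),0]); z=np.array([0,0,-1.]); M=np.c_[np.cross(y,z),y,z]
    n=np.array([-np.sin(yaw),np.cos(yaw),0])
    return (R.from_rotvec(tilt*n)*R.from_matrix(M)).as_rotvec()
def best(p,yaw,tilt=0):
    c=[(rotv(yaw,tilt)),(rotv(yaw+np.pi,tilt))]
    js=[ik(np.asarray(p),r) for r in c]; ok=[i for i in(0,1) if js[i] is not None]
    return c[min(ok,key=lambda i:abs(js[i][5]))]
def bar(th): return W(CH,[.095-.233*np.cos(th)+.004*np.sin(th),0,.108+.233*np.sin(th)+.004*np.cos(th)])
def grip(th): return W(CH,[.03-.08*np.cos(th),.055,.088+.08*np.sin(th)])
def st(t=""):
    s=get_state(); print(t,round(s["clock"],1),"p",np.round(s["position"],4),"F",np.round(s["contact_force"],1),"gap",round(s["finger_gap"],3))
up=lambda p,dz:np.asarray(p)+[0,0,dz]
E
python3 - <<'E'
from h import *
Z=.019
p=W(CH,[-.1387-.021,0,.112-Z-.003]); r=best(p,CH[2]); print(r)
movep(up(p,.12),r); move_l(up(p,.02),.2); print(move_l(p,.05,until_force=8)); st("down")
grab(30); st("closed")
move_l(W(CH,[-.1387,0,.112-Z-.003]),.04); st("centred")
grab(50); st("g")
E
```

```text
[ 2.09818694 -2.33820785 -0.        ]
False
down 5.4 p [0.3887 0.1477 0.0898] F [-0.1  0.6  0.5] gap 0.998
closed 6.1 p [0.4095 0.1458 0.096 ] F [ 34.6 -11.2  -4. ] gap 0.138
centred 6.7 p [0.4097 0.1458 0.0937] F [-13.8  -2.6  44.7] gap 0.141
g 7.0 p [0.4098 0.1458 0.0937] F [-14.6  -1.9  45.1] gap 0.134
```

The sleeve is gripped and self-centred, with a gap of about 12 mm. Now I swing the lid open.

```bash
python3 - <<'E'
from h import *
Z=.019
for th in np.arange(0,1.69,.12): 
    move_l(bar(th)-[0,0,Z],.16)
move_l(bar(1.68)-[0,0,Z],.1); st("1.68")
let_go(); move_l(up(bar(1.68),.06),.2); st("rel")
movep(up(W(CH,[-.05,.055,.2]),.1),best(W(CH,[-.05,.055,.3]),CH[2]))
snap("1"); 
a=cv2.resize(C["side"]["img"][60:300,240:440,::-1],(400,480),interpolation=2);b=cv2.resize(C["top"]["img"][130:300,180:340,::-1],(400,425),interpolation=2)
cv2.imwrite("pics/m1.png",np.hstack([a,np.vstack([b,np.zeros((55,400,3),np.uint8)])])); st()
E
```

```text
1.68 12.0 p [0.6729 0.1164 0.3213] F [ 1.4 -1.5  4.9] gap 0.13
rel 13.3 p [0.6716 0.1171 0.399 ] F [-0.6 -0.  -0.3] gap 0.999
 14.2 p [0.5057 0.1903 0.3004] F [-0.6  0.5  0.4] gap 1.002
```

View pics/m1.png

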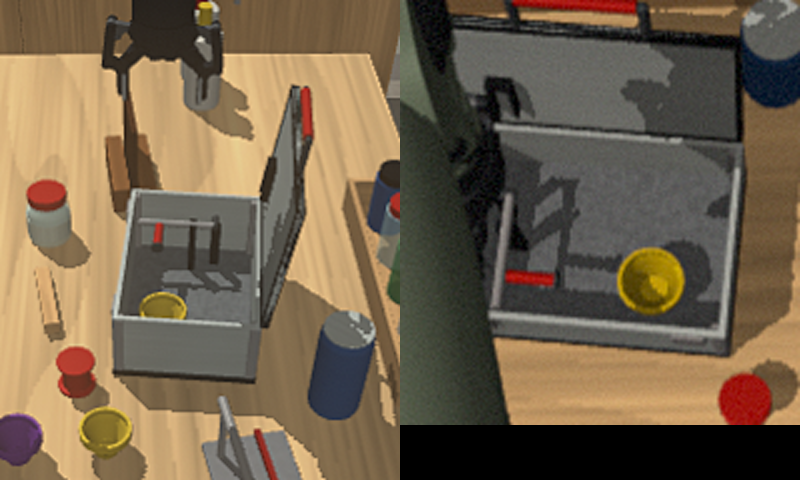

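The lid stands open by itself, the red rod grip is at top px (232,242), and the base pot stands front right. I'll check the grip's position, then take the rod using the same offset grasp.

```bash
python3 - <<'E'
from h import *
Z=.019; YO=-.010
snap()
print(proj("top",grip(0)),proj("side",grip(0)),"seen (232,241.6) (319,178)")
p,e,a,b=max([(*pairs("rod_grip")[0],)] if pairs("rod_grip") else [(None,0,0,0)],key=lambda t:0); print("grip",p,e,"exp",grip(0))
for p,e,a,b in pairs("base_pot",tol=.008)[:6]: print("pot",p,e)
def g(th,dx=0,dz=0): return grip(th)+W([0,0,CH[2]],[dx,YO,-Z+dz])
r=best(g(0),CH[2])
movep(up(g(0,.021),.12),r); move_l(g(0,.021,.03),.2); print(move_l(g(0,.021,-.002),.05,until_force=8)); st("down")
grab(20); st("closed"); move_l(g(0,0,0),.04); grab(35); st("centred")
E
```

```text
[[232.56238315 240.63904985]] [[318.59938375 177.78519218]] seen (232,241.6) (319,178)
grip None 0 exp [0.50392578 0.19057344 0.088     ]
pot [0.50612096 0.08087767 0.01269413] 0.006771575366061573
False
down 16.4 p [0.5238 0.1784 0.067 ] F [-0.2  0.   0.1] gap 0.996
closed 17.1 p [0.5029 0.1801 0.0613] F [-36.5   7.8   5.9] gap 0.146
centred 18.0 p [0.5025 0.1805 0.0688] F [-4.4  0.  -0.4] gap 0.142
```

```bash
python3 - <<'E'
from h import *
Z=.019; YO=-.010
def g(th): return grip(th)+W([0,0,CH[2]],[0,YO,-Z])
for th in np.r_[np.arange(.1,1.7,.2),1.72]: move_l(g(th),.1)
st("1.72"); let_go(); st("open"); sleep(.3); move_l(up(g(1.72),.16),.15); st("up")
r=best(up(bar(1.69),.05),CH[2]); movep(up(bar(1.69),.08),r)
snap("2")
a=cv2.resize(C["side"]["img"][60:300,240:440,::-1],(400,480),interpolation=2);b=cv2.resize(C["top"]["img"][130:300,180:340,::-1],(400,425),interpolation=2)
cv2.imwrite("pics/m2.png",np.hstack([a,np.vstack([b,np.zeros((55,400,3),np.uint8)])]))
E
```

```text
1.72 20.7 p [0.5895 0.1707 0.143 ] F [ -3.1   1.1 -29.5] gap 0.138
open 21.4 p [0.584  0.1717 0.1459] F [-24.4   3.4   1.5] gap 1.001
up 22.9 p [0.5938 0.1706 0.3072] F [ 1.  -0.3 -0.9] gap 1.0
```

View pics/m2.png

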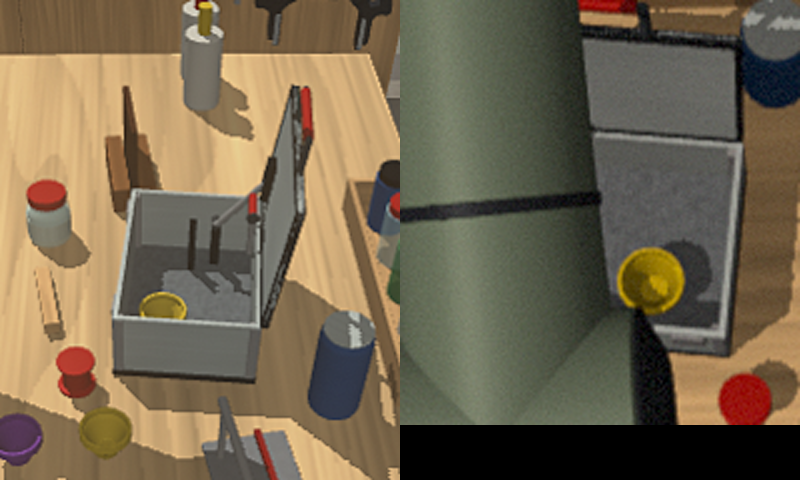

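The rod leans back with its tip on the lid's slot. Now I pinch the handle and lower the lid onto it.

```bash
python3 - <<'E'
from h import *
Z=.019
p=bar(1.70)-[0,0,Z]
move_l(p,.15,until_force=15); grab(30); st("g")
for th in np.arange(1.65,1.36,-.05): move_l(bar(th)-[0,0,Z],.06)
st("1.40")
for th in np.arange(1.37,1.29,-.015):
    h=move_l(bar(th)-[0,0,Z],.03,until_force=6); st(f"{th:.3f} {h}")
    if h: break
let_go(); st("rel"); sleep(.3); 
q=np.array(get_state()["position"]); move_l(up(q,.1),.15)
movep(W(CH,[-.2,-.1,.4]),best(W(CH,[-.2,-.1,.4]),0))
snap("3")
for p,e,a,b in pairs("lid_bar"): print("bar",p,e,"exp",bar(1.34))
a=cv2.resize(C["side"]["img"][60:300,240:440,::-1],(400,480),interpolation=2);b=cv2.resize(C["top"]["img"][130:300,180:340,::-1],(400,425),interpolation=2)
cv2.imwrite("pics/m3.png",np.hstack([a,np.vstack([b,np.zeros((55,400,3),np.uint8)])]))
E
```

```text
g 25.2 p [0.6749 0.1167 0.3196] F [-5.4 -0.5  2.2] gap 0.142
1.40 27.2 p [0.6066 0.1242 0.3195] F [-0.5  1.7  3.8] gap 0.139
1.370 False 27.6 p [0.5997 0.125  0.3183] F [-0.5  2.   4.7] gap 0.14
1.355 False 27.9 p [0.5964 0.1254 0.3176] F [-1.4  1.9  4.1] gap 0.141
1.340 False 28.1 p [0.593  0.1258 0.317 ] F [-0.8  2.8  5.7] gap 0.143
1.325 False 28.4 p [0.5903 0.126  0.3164] F [-0.1  2.2  5.2] gap 0.136
1.310 False 28.7 p [0.588  0.1263 0.3159] F [4.  2.1 5.5] gap 0.138
1.295 False 28.9 p [0.5861 0.1265 0.3154] F [8.6 1.8 5.5] gap 0.135
rel 29.6 p [0.5828 0.1267 0.3142] F [ 0.   0.5 -0.6] gap 1.003
bar [0.58918065 0.13330132 0.33836421] 0.005894128530492446 exp [0.59302839 0.12558082 0.33573691]
bar [0.6199956  0.14898445 0.22426085] 0.01110782639137796 exp [0.59302839 0.12558082 0.33573691]
```

View pics/m3.png

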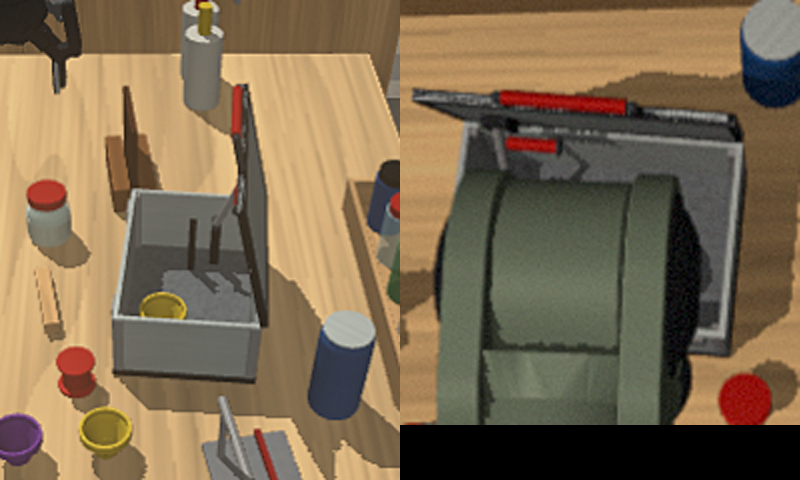

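The lid now rests on the rod: contact force began to rise near 1.32, and the measured bar (0.589, 0.133, 0.338) is close to the expected position at 1.34. Next I measure the pots from yellow-mask centroids in both views, checking z, and pick clear grasp directions.

```bash
cat >> h.py <<'E'
A_=np.linspace(0,2*np.pi,40,endpoint=False); CIR=np.c_[np.cos(A_),np.sin(A_)]
POT=np.vstack([np.c_[CIR*r,np.full(40,z)] for r,z in((.0155,0),(.027,.033),(.033,.033),(.033,.046))])
def hullc(n,p):
    h=cv2.convexHull(proj(n,POT+p).astype(np.float32)); m=cv2.moments(h); return np.array([m["m10"],m["m01"]])/m["m00"],m["m00"]
def blobs(n,img=None):
    hsv=cv2.cvtColor(C[n]["img"] if img is None else img,cv2.COLOR_RGB2HSV)
    m=cv2.inRange(hsv,(24,150,40),(34,255,255)); m=cv2.morphologyEx(m,cv2.MORPH_CLOSE,np.ones((3,3),np.uint8))
    out=[]
    for c in cv2.findContours(m,0,1)[0]:
        h=cv2.convexHull(c); a=cv2.contourArea(h)
        if a>150: M=cv2.moments(h); out.append((np.array([M["m10"],M["m01"]])/M["m00"],a))
    return out
def pots():
    res=[]
    for (a,aa),(b,ab) in itertools.product(blobs("side"),blobs("top")):
        p,e=tri(a,b)
        if e>.012 or not -.02<p[2]-.024<.05: continue
        f=lambda v:np.r_[hullc("side",v)[0]-a,hullc("top",v)[0]-b]
        r=least_squares(f,p-[0,0,.024]); res.append((r.x,np.abs(r.fun).max(),aa/hullc("side",r.x)[1],ab/hullc("top",r.x)[1]))
    return res
E
python3 - <<'E'
from h import *
np.set_printoptions(precision=4,suppress=True)
movep([.33,.28,.4],best([.33,.28,.4],0))
snap("4"); st()
for n in("side","top"): print(n,[(np.round(c,1).tolist(),a) for c,a in blobs(n)])
for t in pots(): print(*t)
C["top"]["img"]=cv2.imread("pics/top1.png")[:,:,::-1].copy()
for s in ("1","4"):
    for c,a in blobs("top",cv2.cvtColor(cv2.imread(f"pics/top{s}.png"),cv2.COLOR_BGR2RGB)):
        if 180<c[0]<340 and c[1]<290:
            r=least_squares(lambda v:hullc("top",np.r_[v,.006])[0]-c,[.5,.08]); print("base",r.x,a/hullc("top",np.r_[r.x,.006])[1])
E
```

```text
35.7 p [0.3301 0.2798 0.4   ] F [-0.7  0.2 -0.7] gap 1.0
side [([338.4, 370.2], 658.0), ([310.0, 339.1], 240.5), ([291.8, 274.3], 397.5), ([322.4, 211.8], 164.0)]
top [([363.1, 272.2], 507.0), ([441.5, 256.0], 487.0), ([280.0, 242.4], 513.0), ([466.6, 230.1], 482.5), ([432.1, 186.1], 194.0)]
[ 0.5258 -0.3806  0.0014] 0.05296367673670943 0.8400865913451028 0.8289576163630711
[ 0.464  -0.3111  0.0128] 1.492642186479685 0.3375794768887907 0.808355150536744
[ 0.4267 -0.12    0.0045] 0.09487187317324697 0.7254324301450724 0.8483281295398333
[0.5063 0.0802 0.0232] 1.6429457353144414 0.37007573779131436 0.8546939572491671
base [0.5065 0.0812] 0.8659322846554874
base [0.5059 0.0808] 0.8751944102726743
```

Pot C was knocked, from (0.55, −0.36) to (0.526, −0.381). The base pot is at (0.506, 0.081). I measure afresh before each pick and start with pot A.

```bash
cat >> h.py <<'E'
BASE=np.array([.5062,.081])
def loose():
    """loose pots from the top view (z=0), side view as check"""
    out=[]
    for c,a in blobs("top"):
        if a<350: continue
        r=least_squares(lambda v:hullc("top",np.r_[v,0])[0]-c,[.45,-.2]); 
        if np.hypot(*(r.x-BASE))>.06: out.append(r.x)
    return out
def take(p,yaw,k):
    p=np.r_[p,0.]; r=best(p+[0,0,.1],yaw)
    movep(p+[0,0,.2],r); move_l(p+[0,0,.026],.18,until_force=15); grab(30); st("grip")
    move_l(p+[0,0,.24],.2); st("lifted")
    b=np.r_[BASE,.006+.013*k+.026]; r2=best(b+[0,0,.15],CH[2]+np.pi/2)
    movep(b+[0,0,.2],r2); move_l(b+[0,0,.03],.2); h=move_l(b+[0,0,-.003],.04,until_force=6); st(f"seat {h} {b[2]:.3f}")
    let_go(); move_l(b+[0,0,.2],.2)
    movep([.36,.25,.4],best([.36,.25,.4],0))
E
python3 - <<'E'
from h import *
np.set_printoptions(precision=4,suppress=True)
snap(); L=loose(); print(L)
take(min(L,key=lambda p:np.hypot(*(p-[.425,-.121]))),np.pi/4,1)
snap("5"); print(loose()); st()
for c,a in blobs("top"): print(c,a)
a=cv2.resize(C["side"]["img"][150:400,220:420,::-1],(400,500),interpolation=2);b=cv2.resize(C["top"]["img"][160:300,180:340,::-1],(400,350),interpolation=2)
cv2.imwrite("pics/m5.png",np.hstack([a,np.vstack([b,np.zeros((150,400,3),np.uint8)])]))
E
```

```text
[array([ 0.4276, -0.1198]), array([ 0.4628, -0.3143]), array([ 0.5262, -0.3812])]
grip 38.9 p [ 0.4284 -0.1203  0.0272] F [-1.3  0.1  6.9] gap 0.751
lifted 40.1 p [ 0.4269 -0.1194  0.239 ] F [-0.2 -0.5 -0.5] gap 0.75
seat True 0.045 42.7 p [0.5061 0.0805 0.0462] F [0.6 0.8 3.9] gap 0.746
[array([ 0.4625, -0.3142]), array([ 0.526 , -0.3808])]
 45.4 p [0.3603 0.2495 0.3989] F [-0.2 -0.2 -0.4] gap 0.994
[441.5983 256.0459] 483.0
[279.1914 241.7593] 548.5
[466.5105 230.1867] 490.0
[431.0333 186.3171] 195.0
```

View pics/m5.png

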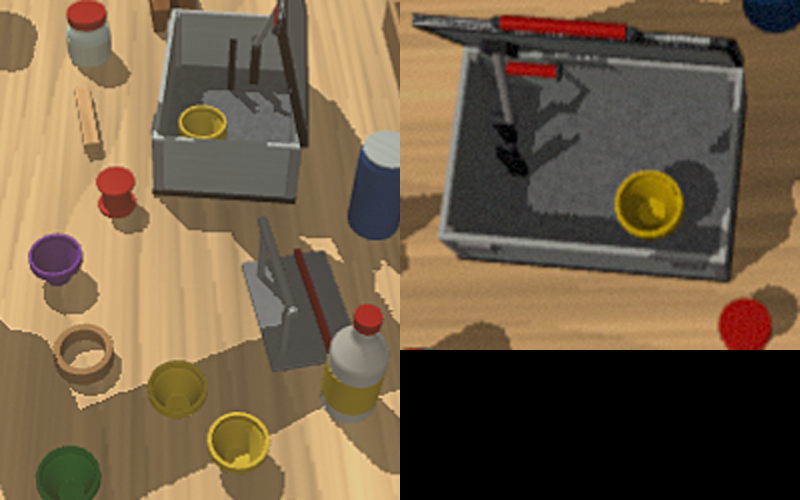

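Pot A is nested, seated at z = 0.046 against the expected 0.045, and the lid still rests on the rod. Two yellow pots are left, at side px ≈(308,344) and (339,370).

```bash
python3 - <<'E'
from h import *
np.set_printoptions(precision=4,suppress=True)
for k,g in((2,[.4625,-.3142]),(3,[.526,-.381])):
    snap(); L=loose(); print(L); p=min(L,key=lambda p:np.hypot(*(p-np.array(g))))
    take(p,np.pi/4,k)
snap("6"); print("left",loose()); st()
for c,a in blobs("top"): 
    if c[0]<340:
        r=least_squares(lambda v:hullc("top",np.r_[v,.045])[0]-c,[.5,.08]); print("top pot",r.x)
a=cv2.resize(C["side"]["img"][90:310,240:420,::-1],(400,489),interpolation=2);b=cv2.resize(C["top"]["img"][160:300,180:340,::-1],(400,350),interpolation=2)
cv2.imwrite("pics/m6.png",np.hstack([a,np.vstack([b,np.zeros((139,400,3),np.uint8)])]))
E
```

```text
[array([ 0.4623, -0.3142]), array([ 0.526 , -0.3809])]
grip 49.1 p [ 0.463  -0.315   0.0275] F [0.1 0.3 5.1] gap 0.752
lifted 50.3 p [ 0.4617 -0.3137  0.2388] F [ 0.3 -0.1 -0.4] gap 0.747
seat True 0.058 53.5 p [0.5058 0.081  0.0593] F [-0.2 -0.1  4.6] gap 0.747
[array([ 0.526 , -0.3807])]
grip 60.1 p [ 0.527  -0.3817  0.0278] F [-0.1  0.1  6.4] gap 0.748
lifted 61.3 p [ 0.5254 -0.3801  0.2386] F [-0.2  0.7 -2.1] gap 0.747
seat True 0.071 64.7 p [0.5058 0.081  0.0727] F [-0.7 -0.5  6.1] gap 0.748
left []
 67.4 p [0.3603 0.2495 0.3991] F [ 0.3 -0.1  0.9] gap 0.996
top pot [0.5022 0.0807]
```

View pics/m6.png

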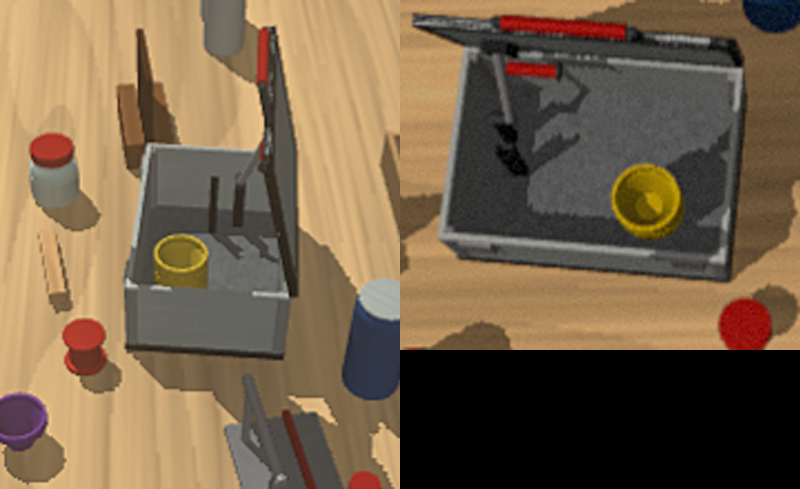

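The three pots form one straight stack in the case, with seat heights 0.0593 and 0.0727 against 0.058 and 0.071. Now I lift the panel and measure it in hand.

```bash
python3 - <<'E'
from h import *
np.set_printoptions(precision=4,suppress=True)
snap()
e=[at_z("top",(98.2,255.2),.148),at_z("top",(153.5,249.3),.148)]; m=(e[0]+e[1])/2
print(e,np.linalg.norm(e[0]-e[1]),m)
s=[at_z("side",(303.2,103.4),.148),at_z("side",(306.4,127),.148)]; print(s,(s[0]+s[1])/2)
y=(m[1]+ (s[0]+s[1])[1]/2)/2; x=.470
p=np.array([x,y,.126]); r=best(p,BL[2]); print(p)
movep(up(p,.12),r); move_l(up(p,.04),.2); print(move_l(p,.06,until_force=8)); grab(40); st("grip")
move_l(up(p,.25),.15); st("lift")
q=[.40,.36,.40]; movep(q,best(q,BL[2])); 
q=[.42,-.25,.40]; movep(q,best(q,0)); st()
snap("7")
from numpy import hstack
a=C["side"]["img"][140:440,200:440,::-1];b=C["top"]["img"][150:350,340:540,::-1]
a=cv2.resize(a,(400,500),interpolation=2);b=cv2.resize(b,(400,400),interpolation=2)
cv2.imwrite("pics/m7.png",np.hstack([a,np.vstack([b,np.zeros((100,400,3),np.uint8)])]))
E
```

```text
[array([0.4646, 0.4909, 0.148 ]), array([0.4751, 0.3623, 0.148 ])] 0.1290342623393056 [0.4698 0.4266 0.148 ]
[array([0.4647, 0.4856, 0.148 ]), array([0.4725, 0.3549, 0.148 ])] [0.4686 0.4203 0.148 ]
[0.47   0.4234 0.126 ]
False
grip 70.6 p [0.4696 0.4234 0.1262] F [-1.4 -0.   2.8] gap 0.107
lift 72.4 p [0.4698 0.4232 0.3751] F [ 0.5  0.4 -1.1] gap 0.112
 75.1 p [ 0.4204 -0.2496  0.3999] F [ 0.4  0.4 -1.2] gap 0.105
```

View pics/m7.png

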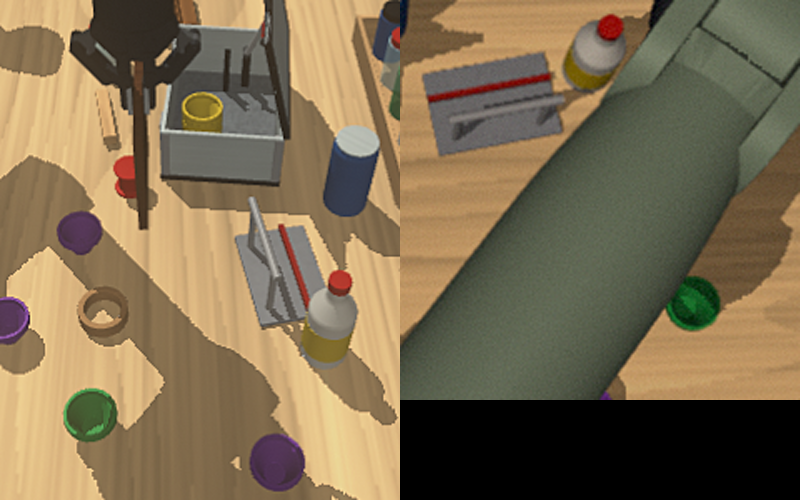

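The panel is held, edge-on in the side view, with its near bottom corner at about px (286,277). I turn it broadside to the side camera to measure its offset in hand along its width.

```bash
python3 - <<'E'
from h import *
np.set_printoptions(precision=4,suppress=True)
q=[.42,-.25,.40]; movep(q,best(q,np.pi/2)); sleep(.3)
snap("8"); s=get_state(); M=R.from_rotvec(s["eef_rot"]).as_matrix(); print(s["position"],M)
for n in silhouettes("side","panel")[:2]:
    m=n["mask"].astype(np.uint8); c=max(cv2.findContours(m,0,1)[0],key=cv2.contourArea); print(n["score"],cv2.approxPolyDP(c,2.5,True)[:,0].tolist())
t=np.array(s["position"]); ex=np.array([1,0,0])*.065
print("pred",proj("side",[t+[-.065,-.005,-.118],t+[.065,-.005,-.118],t+[-.065,-.005,.022],t+[.065,-.005,.022]]))
cv2.imwrite("pics/m8.png",cv2.resize(C["side"]["img"][140:320,180:420,::-1],(800,600),interpolation=2))
E
```

```text
[ 0.42 -0.25  0.4 ] [[-1.      0.0001  0.    ]
 [ 0.0001  1.     -0.    ]
 [-0.     -0.     -1.    ]]
0.6 [[247, 196], [254, 251], [320, 248], [320, 195], [291, 194], [288, 210], [278, 210], [270, 194]]
0.54 [[359, 102], [356, 115], [359, 167], [369, 219], [373, 222], [373, 155], [364, 104]]
pred [[250.8925 252.6779]
 [318.6146 251.3922]
 [243.5509 199.078 ]
 [319.7116 197.922 ]]
```

View pics/m8.png

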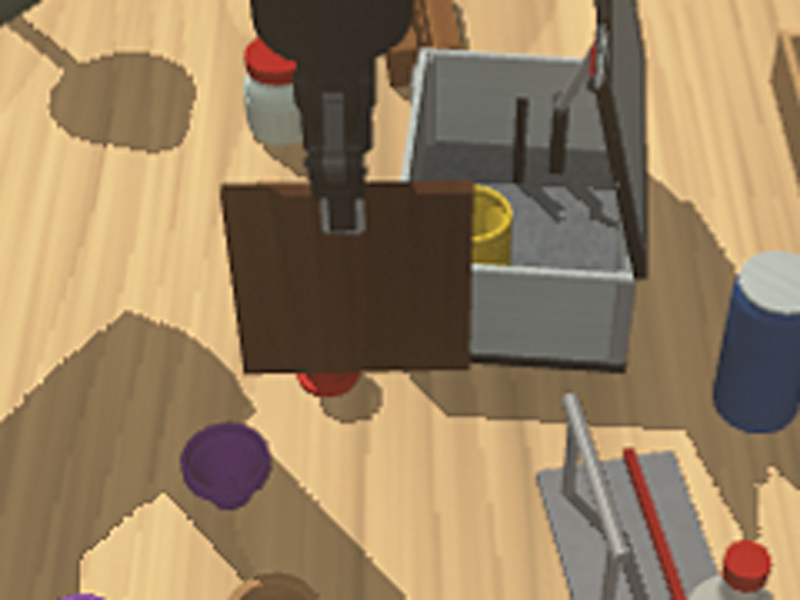

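The panel's bottom corners are at (253.5,251.3) and (321,250.7), about 2.5 px right of the prediction, so its centre is off along its width by a few mm. To cancel camera bias, I measure again after a half turn.

```bash
python3 - <<'E'
from h import *
np.set_printoptions(precision=4,suppress=True)
def meas(tag):
    snap(tag); t=np.array(get_state()["position"]); im=C["side"]["img"].astype(int)
    out=[]
    for dz in(-.06,-.09,-.105):
        u,v=proj("side",t+[0,-.005,dz])[0]; row=im[int(round(v))].sum(1)
        prof=cv2.GaussianBlur(row.astype(np.float32).reshape(1,-1),(3,1),0)[0]; g=np.diff(prof)
        a=int(u)-42; l=a+np.argmin(g[a:a+20]); b=int(u)+22; r=b+np.argmax(g[b:b+22]); out.append([l+.5,r+.5,(l+r)/2+.5-u,(r-l)])
    print(tag,np.array(out))
meas("9")
q=[.42,-.25,.40]
r=rotv(-np.pi/2); print(ik(q,r))
if ik(q,r) is not None: movep(q,r); sleep(.3); meas("10"); print(R.from_rotvec(get_state()["eef_rot"]).as_matrix())
E
```

```text
9 [[249.5    320.5      1.377   71.    ]
 [251.5    320.5      1.7413  69.    ]
 [252.5    324.5      3.9344  72.    ]]
[-0.6881  0.1545  0.008   1.4243  0.      2.4535]
10 [[246.5    318.5     -1.127   72.    ]
 [248.5    317.5     -1.2626  69.    ]
 [249.5    327.5      3.9305  78.    ]]
[[ 1.      0.0001  0.    ]
 [ 0.0001 -1.     -0.    ]
 [ 0.      0.     -1.    ]]
```

The half-turn difference puts the panel centre 2.7 mm along −tool x. Now I place it on the rack, tilted 18.5°, lowering until contact.

```bash
python3 - <<'E'
from h import *
np.set_printoptions(precision=4,suppress=True)
t=np.deg2rad(18.5); h=.118
F=W(RK,[.008,0,.0096]); u=W([0,0,RK[2]],[-np.sin(t),0,np.cos(t)])
T0=F+u*h
c=[(rotv(RK[2],-t)),(rotv(RK[2]+np.pi,t))]; js=[ik(up(T0,.15),r) for r in c]; print(js)
r=c[min([i for i in(0,1) if js[i] is not None],key=lambda i:abs(js[i][5]))]
M=R.from_rotvec(r).as_matrix(); print("z",M[:,2],"u",u)
T=T0+.0027*M[:,0]
movep([.45,-.2,.4],rotv(RK[2]) if r is c[0] else rotv(RK[2]+np.pi))
movep(up(T,.17),r); move_l(up(T,.02),.12); st("above")
hit=move_l(up(T,-.004),.02,until_force=4); st(f"down {hit} nominal {T[2]:.4f}")
snap("11")
cv2.imwrite("pics/m11.png",cv2.resize(C["side"]["img"][170:370,300:460,::-1],(480,600),interpolation=2))
E
```

```text
[array([-0.5417,  0.2288, -0.2713,  0.8213,  0.2071,  0.8917]), array([-0.5417,  0.2288, -0.2713,  0.8213,  0.2071, -2.2499])]
z [ 0.3131  0.0516 -0.9483] u [-0.3131 -0.0516  0.9483]
above 83.7 p [ 0.5861 -0.1915  0.1424] F [0.6 0.6 0.2] gap 0.111
down True nominal 0.1215 84.7 p [ 0.5854 -0.1911  0.1212] F [-1.2 -0.2  4.6] gap 0.107
```

View pics/m11.png

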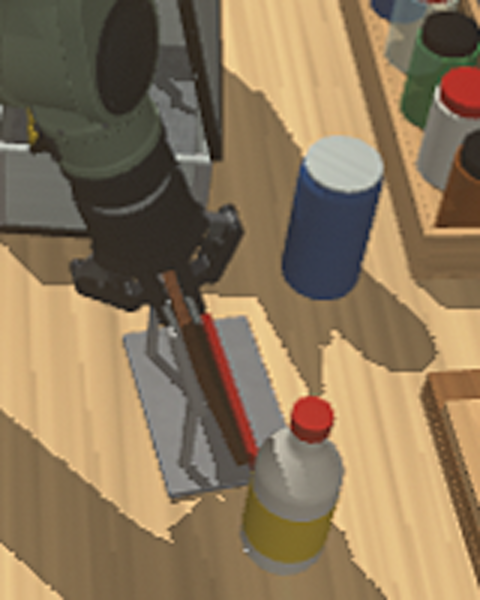

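The foot met the board at the nominal height (0.1212 against 0.1215), behind the lip and in front of the rail. I release, retract along the tool axis and check.

```bash
python3 - <<'E'
from h import *
np.set_printoptions(precision=4,suppress=True)
s=get_state(); M=R.from_rotvec(s["eef_rot"]).as_matrix(); p=np.array(s["position"])
let_go(); st("open"); sleep(.3); move_l(p-M[:,2]*.12,.1); st("back")
q=[.38,.25,.42]; movep(q+np.array([0,-.45,0]),best(q,0)); movep(q,best(q,0)); sleep(.5)
snap("12"); st()
for n in("panel","panel_top","lid_bar"):
    for t in pairs(n): print(n,t[0],t[1])
t=np.deg2rad(20)
for y in(.065,-.065):
    P=[W(RK,[.0093-d*np.sin(t),y,.0097+d*np.cos(t)]) for d in(0,.14)]; print(y,"top",proj("top",P).round(1).tolist(),"side",proj("side",P).round(1).tolist())
print("loose",loose())
a=cv2.resize(C["side"]["img"][80:350,240:440,::-1],(444,600),interpolation=2);b=cv2.resize(C["top"]["img"][150:250,335:455,::-1],(356,297),interpolation=2)
c=cv2.resize(C["top"]["img"][160:300,190:330,::-1],(303,303),interpolation=2); c=np.hstack([c,np.zeros((303,53,3),np.uint8)])
cv2.imwrite("pics/m12.png",np.hstack([a,np.vstack([b,c])]))
E
```

```text
open 85.5 p [ 0.5844 -0.1906  0.1201] F [0.6 0.5 0.3] gap 1.0
back 87.1 p [ 0.5475 -0.197   0.2343] F [ 0.7 -1.2 -0.4] gap 1.003
 92.0 p [0.38   0.2499 0.42  ] F [ 0.  -0.7 -0.3] gap 1.0
panel [ 0.6242 -0.1903  0.0071] 0.010428628076611211
panel_top [ 0.5736 -0.1947  0.1498] 0.0025573505840304346
lid_bar [0.5902 0.1254 0.3412] 0.010440965683148154
0.065 top [[360.8, 202.0], [368.0, 205.8]] side [[365.8, 281.4], [350.8, 250.1]]
-0.065 top [[410.5, 192.9], [422.7, 195.6]] side [[380.3, 324.5], [365.5, 295.0]]
loose []
```

View pics/m12.png

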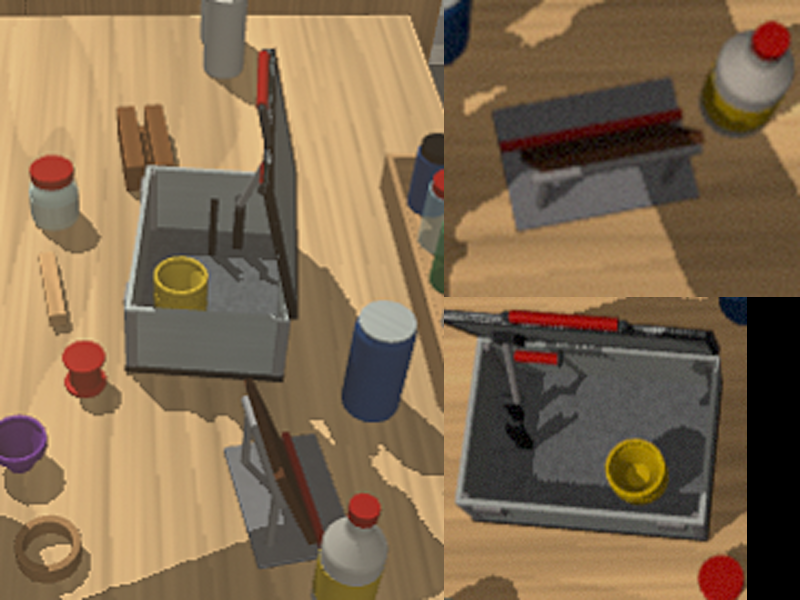

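```bash
python3 - <<'E'
from cell import *
sign_off(); print(get_state()["clock"])
E
```

```text
the job is handed in; nothing more can be done
the job is handed in; nothing more can be done
```

I finished every step in the order asked and handed the job in at about 92 s on the robot's clock; sign-off gives no verdict.

**What I did**
- **Case:** I opened the lid, swung the rod up and lowered the lid onto it.
- **Pots:** I nested the three yellow pots I found on the base pot; I saw no fourth. One of them had been knocked aside early on, so I measured each again before picking it up.
- **Panel:** I moved the panel from its block to the rack. I corrected for it sitting 2.7 mm off-centre in the grip.

**Last checks**
- **Lid:** It rests on the rod. The handle measured (0.590, 0.125, 0.341) m, against (0.593, 0.126, 0.336) expected with the lid at 1.34. The two camera views disagreed by about 10 mm on that point. I did not measure the rod tip in the slot directly; I judge it seated from the lid's angle and the force that built up near the end of lowering.
- **Stack:** It looks straight in both views, and no loose yellow pots remain. Each pot seated 1–2 mm above its nominal height.
- **Panel:** It leans on the rail with its foot behind the lip. Its top edge measured (0.574, −0.195, 0.150) m, against about (0.577, −0.195, 0.141) expected. The height is 9 mm over, which I put down to detector error. The foot met the board within 0.3 mm of the expected height. The one full-panel reading had a 10 mm mismatch between views, so I relied on the top edge and the picture.
- **Other things on the bench:** The bottle, can, jar, spool, tape, offcut and look-alikes I could see in the pictures look undisturbed. I did not measure them again.

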